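# Raise the counterweighted guard bar and press the button under it

## Robot

A 6-joint arm with a two-finger parallel gripper is mounted at the origin on the work surface; the furniture and walls round the work are solid. World frame = base frame: x ahead of the robot, y to its left, z up, the work surface at z = 0. Lengths are in mm, angles in rad, forces in N, time in s.
With the tool pointing down it reaches from about 275 to 1000 mm from the base axis. Payload 8.4 kg.
Tool frame: the origin (TCP) lies midway between the tips of the shut fingers; the grasp point (between the pads) lies 19 mm behind it; z points along the fingers, y is the line along which they close (so a half turn about z gives the same grasp; the last joint's range is limited). The gripper opens to 85 mm and grips with 20 to 120 N. Pads are 22 mm wide; open, the fingers measure 114 mm over their backs; the gripper's body (76 mm by 85 mm) begins 54 mm behind the grasp point. The pads swing forward as they close: fully open they stand 13 mm farther back than shut.
Start: joints at [1.318, 0.353, 1.633, -0, 1.155, -0.002], TCP at [155.11, 605.449, 231.281] pointing down, gripper open.
Joint ranges: [-2.63, 2.63], [-0.92, 2.1], [0.06, 2.66], [-1.3, 4.44], [0, 2.69], [-3.02, 3.02]. Speed limits (rad/s): [2.22, 2.22, 2.79, 3.14, 3.14, 3.14].

## Interface

Orientations are given as [roll, pitch, yaw] about the fixed x, y, z axes, in that order (R = Rz(yaw) Ry(pitch) Rx(roll)).
In Python, from rig import monitor, imaging, r gives the robot as it stands.
- The arm moves only by the tool drive_tool, never from a script. Its argument "plan" is a list of rows, each an object of numbers: "x", "y", "z": the shift along the tool's x, y, z in units of 50 mm (1.0 is 50 mm); "ax", "ay", "az": the turn, a rotation vector about the tool's x, y, z in units of 6 degrees (1.0 is 6 degrees); "hand": the finger opening in mm, from 0 to 85.4. In form: [{"x": .., "y": .., "z": .., "ax": .., "ay": .., "az": .., "hand": ..}, ...]. A call has 1 to 8 rows; each row is the pose to reach, as a shift and turn from the pose commanded when the call began, along the tool's axes at that moment; what a row does not reach only later rows make up. A row lasts 1/10 s, in which the tool goes at most 50 mm and 8.59 degrees, less where a joint would pass 70% of its speed; a pose out of reach is approached as far as the arm can. A call with a gripper value outside its range is refused whole. The fingers move at their own pace and stop on an object; "grip_force" is the grip in N (left out, the last holds). Time passes only in rows, so rows that repeat a pose let the fingers close. It gives the time, the measured TCP pose, the force, the opening and the grip force at its end, in the units of the state.
- monitor.sense(): the state, without advancing time (a new reading comes with each control period).
- imaging.grab_frame(name): name is "side" or "top" or "wrist"; returns the picture (400x640x3 uint8, red, green, blue); there is no depth.
- imaging.camera_info(name): a dict with "mtx" (3x3 intrinsics, pixels), "R" (3x3) and "t" (3): a world point X has camera coordinates R X + t. Camera axes: x right, y down, z forward; pixel columns grow to the right and rows downward; lengths in mm; the calibration is good to about 2 mm. A picture is of the moment at which its call begins: read the wrist's pose just before it. camera_info takes no time and is no camera call; for the wrist camera it gives the pose at the moment of the call.
- r.sign_off(): hands the job in; it is judged then, once.
The state is a dict: "clock": time; "qpos": joint angles; "qvel": joint speeds; "joint_efforts": joint torques, N m; "eef_pos": TCP position; "tcp_rot": TCP orientation; "contact_force": force on the tool from outside, world axes, zero at the start; "wrist_torque": the same for the moment, N m; "opening": opening from 0.0 (shut) to 1.0 (fully open); "grasp_force": force on a finger pad.
Only numpy, scipy, OpenCV 4.12 (cv2) and the standard library are available. Lean on these libraries where they do the work, as an engineer would, in place of code of your own. Each camera call takes 0.05 s, during which the arm holds its last target. There are 200 camera calls.

## Task

Push the counterweighted guard bar of the switch station up past its balance point so that it stays raised by itself, then press the button it was guarding fully in and let it come back out. Use only the outside of the fingers: pinch and carry nothing, do not press the button before the guard is up, and leave the bottles, dish and vial standing where they are.

Things in the scene. Friction and masses are not known exactly. Their poses are not given: they have to be found in the camera images.
- station: Grey switch station fixed to the bench; base plate 110 x 245 x 12 mm. Origin on the bench top under the guard bar; x points away from the robot across the bar, y left along it, z up. Hinge post at y +115 mm, behind the bar, 116 mm tall; fork-topped rest post under the bar at y -50 mm, 100 mm tall, 16 mm wide along the bar; button on a black plinth at y +5 mm. The bar turns in the plane x = 0.
- guard_hinge (a point): Hinge axis of the guard bar, 100 mm above the bench, at station y = +115 mm; the hinge pin runs along the station's x axis. The room's large shaker with its tall grey bin stands behind the station and to its right, starting about 0.1 m beyond the bar's free end: keep the gripper and wrist clear of it.
- guard (a joint): Guard bar angle, rad: 0 = lowered, level; grows as its free end rises; stop at 1.65, just past upright. Below its balance point (about 0.9) it falls back; beyond, it swings on by itself to the stop and stays. Damped hinge. About 0.9 to 1.3 N upward at guard_lift, or 3.3 to 4.7 N sideways on the weight, starts it.
- guard_lift (a point): Point on the underside of the bar's free end, 205 mm from the hinge axis (93 mm above the bench when lowered); moves with the bar. The bar is aluminium, 14 x 14 mm in section, its end 234 mm from the hinge. Beyond the rest post (173 mm) only bench and base plate lie beneath, so a tilted finger can go under it from the robot's side. A 62 mm square shield hangs under the bar over the button.
- guard_weight (a point): Centre of the steel counterweight, a 40 mm disc 34 mm thick along station x, on a short crank above the hinge: 155 mm above the bench, at station y +135 mm when lowered. It swings to station +y as the bar rises; pushing it that way also raises the bar.
- start_button (a joint): Travel of the button in m: 0 = out, 0.006 = fully in; springs back; fully in takes 5 N (counts as pressed beyond 0.004).
- start_button_top (a point): Centre of the top of the white round button (24 mm diameter, 48 mm above the bench, pressed straight down); under the shield while the bar is lowered, free from above once it is raised. The raised bar stands upright 110 mm to its left.
- bottle: Loose glass bottle with a blue screw cap, 56 mm diameter, 110 mm tall; bystander, origin at its foot.
- dropper: Loose amber dropper bottle, 33 mm diameter, 104 mm tall; bystander, origin at its foot.
- dish: Loose flat covered dish, 62 mm diameter, 15 mm tall; bystander, origin at its foot.
- vial: Loose dark brown screw vial, 21 mm diameter, 50 mm tall; bystander, origin at its foot.

How it is judged (in metres and radians):
On the way, in this order (a step that is already met when the one before it is completed fails the run):
1. the guard bar has been pushed over its balance point and stands raised (value of joint guard above 1.5 rad), for 0.3 s.
2. the button is pressed in (value of joint start_button above 0.004 m), for 0.05 s.
3. the button is out again (value of joint start_button below 0.0015 m), for 0.1 s.
At the end, for the whole second after the job is handed in: The guard bar stands raised by itself at rest (beyond 1.5 rad), the button has been pressed (beyond 4 mm) after the bar was raised and is out again (within 1.5 mm), and no bystander was moved more than 20 mm (value of joint guard above 1.5 rad and velocity of joint guard between -0.1 and 0.1 rad/s and value of joint start_button below 0.0015 m); the robot touches nothing.
It fails at once if the button is pressed before the guard bar is up (value of joint start_button above 0.003 m and value of joint guard below 1.3 rad).
It fails at once if a bystander is pushed, lifted or carried (distance of any of bottle, dropper, dish, vial from where it was at the start of the episode above 0.02 m).
It fails at once if a bystander is tipped over (angle between any of bottle, dropper, dish, vial's own z axis and vertical above 0.5 rad).
It also fails if it takes over 48 s, if anything falls off the work surface, if the arm or the gripper's body presses on something with over 40 N, if the wrist force passes 120 N, or if a joint passes its speed limit or range.

## Working session

There is one attempt and no reset: what is moved stays moved. The work goes in short steps, Python scripts to look and compute and a tool call to move; the robot and the scene stay as the last step left them, time stands still between calls to the robot, and variables do not carry over. Pictures are saved under pics/ and viewed, at most 10 in all, crops included, and the job is handed in when it is done.

Besides the shell and the picture viewer there is one more tool, called after "Request:" as a command line: name --argument value ..., lists and objects as JSON in quotes. drive_tool: Moves the arm, as the interface text tells. Its arguments: {"type":"object","properties":{"plan":{"type":"array","items":{"type":"object","properties":{"x":{"type":"number"},"y":{"type":"number"},"z":{"type":"number"},"ax":{"type":"number"},"ay":{"type":"number"},"az":{"type":"number"},"hand":{"type":"number"}}}},"grip_force":{"type":"number"}},"required":["plan"]}

```bash
ls; mkdir -p pics
python3 - <<'E'
from rig import monitor, imaging, r
import cv2
s=monitor.sense();print(s)
for n in("side","top","wrist"):
    c=imaging.camera_info(n);print(n,c)
    im=imaging.grab_frame(n);cv2.imwrite(f"pics/{n}0.png",im[:,:,::-1])
E
```

```text
pics
{'clock': 0.0, 'qpos': array([ 1.31761902e+00,  3.53640795e-01,  1.63416027e+00, -2.85378128e-06,
        1.15519803e+00, -2.38028391e-03]), 'qvel': array([ 0.00019422, -0.00065316, -0.00206226,  0.00164209, -0.00029706,
        0.00107938]), 'joint_efforts': array([ 1.44197779e-04, -6.05261278e+01, -3.42070270e+01,  1.92990824e-04,
        9.68282955e-03, -5.58447709e-05]), 'eef_pos': array([154.97611293, 604.97467176, 230.55509416]), 'tcp_rot': array([-3.14018622e+00, -7.38488657e-07,  2.89079678e+00]), 'contact_force': array([ 0.70156111, -0.13220305,  0.23869026]), 'wrist_torque': array([ 0.02090025,  0.00924632, -0.05118994]), 'grasp_force': 0.0, 'opening': 0.9978905261115737}
side {'mtx': array([[492.10685484,   0.        , 316.48133973],
       [  0.        , 492.10685484, 199.65583428],
       [  0.        ,   0.        ,   1.        ]]), 'R': array([[ 0.9078639 , -0.41924886, -0.00367962],
       [-0.18561173, -0.39403315, -0.90015896],
       [ 0.37594072,  0.8179048 , -0.43554598]]), 't': array([-325.22444209,  227.58808424, 1310.71812271])}
top {'mtx': array([[376.96650877,   0.        , 317.88928738],
       [  0.        , 376.96650877, 198.54488312],
       [  0.        ,   0.        ,   1.        ]]), 'R': array([[-0.02716439, -0.99962958,  0.00167268],
       [-0.9940563 ,  0.0268364 , -0.10550771],
       [ 0.10542374, -0.00452879, -0.99441708]]), 't': array([ 106.07455376,  428.44458642, 1196.71299738])}
wrist {'mtx': array([[346.72987027,   0.        , 323.91124635],
       [  0.        , 346.72987027, 190.72295902],
       [  0.        ,   0.        ,   1.        ]]), 'R': array([[ 0.24881763,  0.96854727, -0.00244358],
       [ 0.91655046, -0.23464272,  0.3238488 ],
       [ 0.3130895 , -0.08281896, -0.9461057 ]]), 't': array([-624.09758402,  -41.51844009,  381.21051019])}
```

View pics/top0.png

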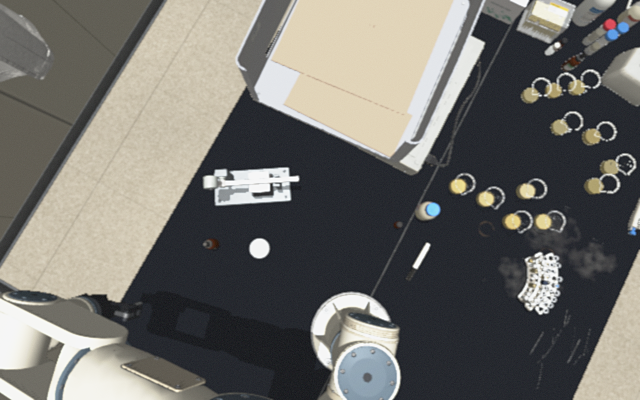

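View pics/side0.png

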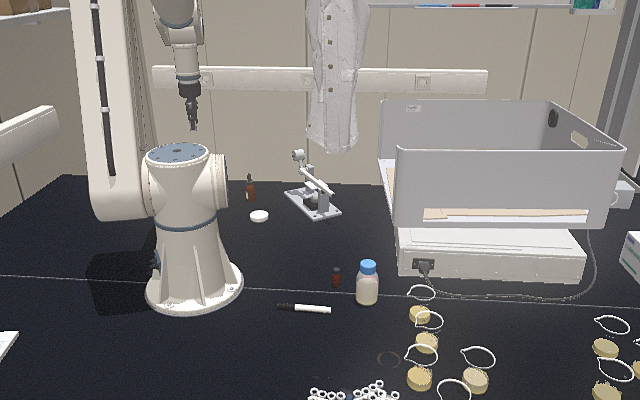

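The top view shows the station at about (205–298, 167–205), with the counterweight on the left at (209,182) and the bar's free end on the right at (298,179). The dropper is at (210,243), the dish at (259,248), the vial at (398,225) and the bottle at (428,210). In the side view the station is at about (285–340, 150–220), and the bin is behind it and to its right. Next I'll measure from enlarged crops.

```bash
cat > h.py <<'E'
import numpy as np, cv2
from rig import monitor, imaging, r
def ray(n,u,v):
    c=imaging.camera_info(n);R,t=np.array(c["R"]),np.array(c["t"])
    return -R.T@t, R.T@np.linalg.solve(c["mtx"],[u,v,1.])
def onz(n,u,v,z):
    o,d=ray(n,u,v);return o+d*(z-o[2])/d[2]
def proj(n,X):
    c=imaging.camera_info(n);p=np.array(c["mtx"])@(np.array(c["R"])@X+c["t"]);return p[:2]/p[2]
E
python3 - <<'E'
from h import *
a=cv2.imread("pics/top0.png")[155:215,190:310];b=cv2.imread("pics/side0.png")[140:230,270:350]
a=cv2.resize(a,None,fx=6,fy=6,interpolation=cv2.INTER_CUBIC)
cv2.imwrite("pics/c_top.png",a);cv2.imwrite("pics/c_side.png",cv2.resize(b,None,fx=6,fy=6,interpolation=cv2.INTER_CUBIC))
g=cv2.imread("pics/top0.png",0)
m=(g[150:220,190:310]>90).astype(np.uint8)
cs,_=cv2.findContours(m,0,2)
for c in cs:
    if cv2.contourArea(c)>100: print(cv2.contourArea(c),cv2.minAreaRect(c),cv2.boundingRect(c))
for u,v,z in((210,243,50),(259,248,15),(398,225,50),(428,210,110),(298,179,107),(209,182,165),(291,200,12),(217,205,12),(412,172,100)): print(u,v,onz("top",u,v,z).round())
E
```

```text
2693.5 ((61.12942886352539, 36.01195526123047), (36.3359375, 96.27249145507812), 88.15238952636719) (13, 17, 97, 39)
288.5 ((9.0, 16.0), (32.0, 18.0), 90.0) (0, 0, 19, 33)
210 243 [298. 435.  50.]
259 248 [278. 288.  15.]
398 225 [ 338. -155.   50.]
428 210 [ 379. -234.  110.]
298 179 [483. 153. 107.]
209 182 [472. 406. 165.]
291 200 [430. 182.  12.]
217 205 [420. 423.  12.]
412 172 [ 497. -195.  100.]
```

View pics/c_top.png

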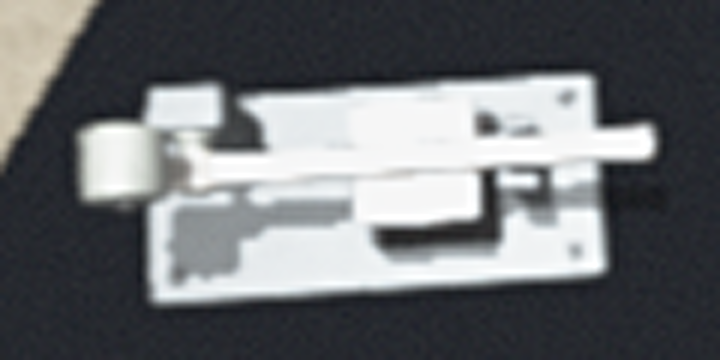

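View pics/c_side.png

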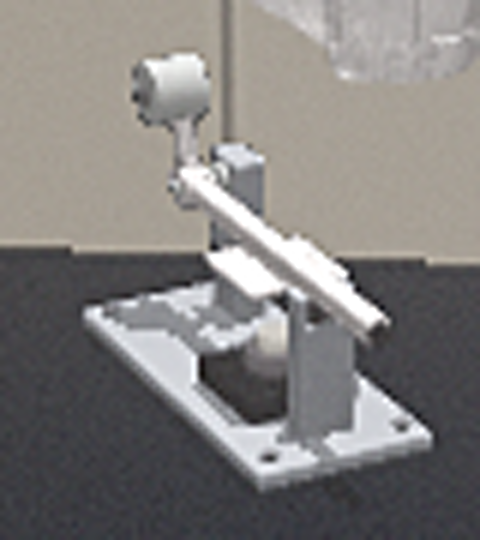

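View pics/wrist0.png

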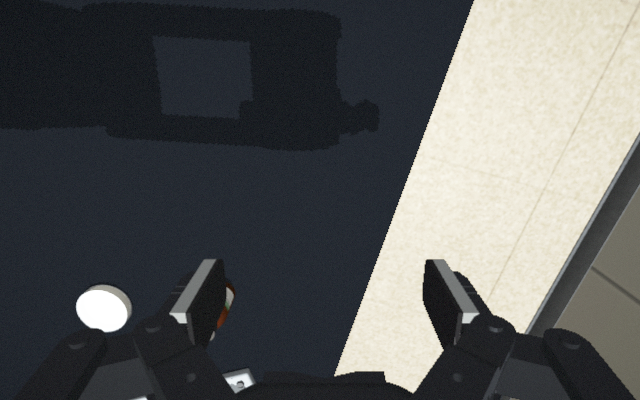

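The top crop shows the plate's front corners at (152,303) and (606,272) and its back-right corner at (594,75). The bar end is at (655,142) and the bar near the hinge at (205,165). In the side crop the bar tip is at (385,322) and the hinge at (185,185), with the rest post under the bar. In the wrist view the dish is at (104,308) and the dropper is behind the left finger.

Run:
```python
from h import *
T=lambda u,v:(190+(u+.5)/6-.5,155+(v+.5)/6-.5); S=lambda u,v:(270+(u+.5)/6-.5,140+(v+.5)/6-.5)
P={k:onz("top",*T(u,v),z)[:2] for k,u,v,z in(("FL",152,303,12),("FR",606,272,12),("BR",594,75,12),("end",655,142,107),("bar0",205,165,107),("wt",120,160,170))}
P.update({k:onz("side",*S(u,v),z)[:2] for k,u,v,z in(("sFL",83,312,12),("sFR",262,475,12),("sBR",433,437,12))})
for k,p in P.items(): print(k,p.round(1))
def mid(a,b,c):  # centre of plate
    FL,FR,BR=P[a],P[b],P[c];print("len",np.linalg.norm(FL-FR),np.linalg.norm(BR-FR));e=(FL-FR);print("yaw of +y axis",np.arctan2(-e[0],e[1]), "centre",(FL+BR)/2)
mid("FL","FR","BR");mid("sFL","sFR","sBR")
e=P["bar0"]-P["end"];print("bar yaw",np.arctan2(-e[0],e[1]))
# two-view intersection of bar end top-centre and hinge
def tri(a,b):
    A=[];B=[]
    for n,(u,v) in((("top"),a),(("side"),b)):
        o,d=ray(n,u,v);d/=np.linalg.norm(d);Q=np.eye(3)-np.outer(d,d);A.append(Q);B.append(Q@o)
    return np.linalg.solve(sum(A),sum(B))
print("end",tri(T(655,142),S(380,320)),"wt",tri(T(120,160),S(175,90)))
```

```text
FL [419.9 430. ]
FR [430.2 183.5]
BR [539. 188.]
end [485.5 151. ]
bar0 [479.9 377.8]
wt [473.5 402.7]
sFL [421.4 427.2]
sFR [432.8 186.7]
sBR [538.6 187.1]
len 246.7344442293065 108.88377342386534
yaw of +y axis 0.04157802897936626 centre [479.45538318 309.01235209]
len 240.75170765553955 105.86944628239408
yaw of +y axis 0.04746424367185102 centre [479.99635095 307.15562741]
bar yaw 0.0247665019132677
end [485.4055622  150.68523996 110.56540887] wt [476.41784689 406.76254887 155.06575584]
```

```bash
cat >> h.py <<'E'
from scipy.spatial.transform import Rotation as Ro
YAW=0.043; O=np.array([481,270.5,0]); Rs=Ro.from_euler("z",YAW).as_matrix()
W=lambda x,y,z:O+Rs@np.array([x,y,z],float)
def tilt(deg): # tool z from straight down toward station +x
    a=np.radians(deg);z=np.array([np.sin(a),0,-np.cos(a)]);x=np.array([-np.cos(a),0,-np.sin(a)])
    return Rs@np.c_[x,np.cross(z,x),z]
def rows(targets,R):
    s=monitor.sense();R0=Ro.from_euler("xyz",s["tcp_rot"]).as_matrix();p=s["eef_pos"]
    print("t",s["clock"],"tcp",p.round(1),"station",(Rs.T@(p-O)).round(1),"F",s["contact_force"].round(1))
    rv=np.degrees(Ro.from_matrix(R0.T@R).as_rotvec())/6
    for X in targets: print("xyz",(R0.T@(X-p)/50).round(2),"a",rv.round(2))
E
python3 - <<'E'
from h import *
rows([W(-150,-40,250),W(-112,-95,135)],tilt(55))
E
```

```text
t 0.15 tcp [155.  605.1 230.7] station [-311.3  348.3  230.7] F [0.3 0.2 0.1]
xyz [-5.34 -6.5  -0.38] a [-1.36 -9.1  -2.58]
xyz [-6.38 -7.33  1.92] a [-1.36 -9.1  -2.58]
```

Request:
drive_tool --plan '[{"x": -2.6, "y": -3.2, "z": -0.4, "ax": -0.7, "ay": -4.5, "az": -1.3, "hand": 0}, {"x": -2.6, "y": -3.2, "z": -0.4, "ax": -0.7, "ay": -4.5, "az": -1.3, "hand": 0}, {"x": -2.6, "y": -3.2, "z": -0.4, "ax": -0.7, "ay": -4.5, "az": -1.3, "hand": 0}, {"x": -2.6, "y": -3.2, "z": -0.4, "ax": -0.7, "ay": -4.5, "az": -1.3, "hand": 0}, {"x": -5.34, "y": -6.5, "z": -0.4, "ax": -1.36, "ay": -9.1, "az": -2.58, "hand": 0}, {"x": -5.34, "y": -6.5, "z": -0.4, "ax": -1.36, "ay": -9.1, "az": -2.58, "hand": 0}, {"x": -5.34, "y": -6.5, "z": -0.4, "ax": -1.36, "ay": -9.1, "az": -2.58, "hand": 0}, {"x": -5.34, "y": -6.5, "z": -0.4, "ax": -1.36, "ay": -9.1, "az": -2.58, "hand": 0}]'

```text
clock: 0.95
eef_pos: [323.0, 241.8, 250.0]
tcp_rot: [-3.141, 0.962, -3.094]
contact_force: [24.2, 30.0, 28.8]
opening: -0.002
grasp_force: 0.0
```

Run:
```python
from h import *
rows([W(-150,-40,250),W(-112,-95,135)],tilt(55))
```

```text
t 0.95 tcp [323.  241.8 250. ] station [-159.1  -21.9  250. ] F [24.2 30.  28.8]
xyz [-0.1  -0.36  0.15] a [0.03 0.02 0.02]
xyz [ 1.35 -1.46  2.08] a [0.03 0.02 0.02]
```

Request:
drive_tool --plan '[{"x": 0.7, "y": -1.1, "z": 0.9, "hand": 0}, {"x": 0.7, "y": -1.1, "z": 0.9, "hand": 0}, {"x": 1.45, "y": -1.1, "z": 1.9, "hand": 0}, {"x": 1.45, "y": -1.1, "z": 1.9, "hand": 0}, {"x": 1.45, "y": -1.1, "z": 1.9, "hand": 0}, {"x": 1.45, "y": -1.1, "z": 1.9, "hand": 0}, {"x": 1.45, "y": -1.1, "z": 1.9, "hand": 0}]'

```text
invalid input
```

Run:
```python
from h import *
rows([W(-112,-95,135),W(-1,-95,57)],tilt(55))
a=imaging.grab_frame("top")[120:240,190:330,::-1];b=imaging.grab_frame("side")[120:240,230:370,::-1]
cv2.imwrite("pics/p1.png",cv2.resize(np.hstack([a,b]),None,fx=2.8,fy=4,interpolation=2))
```

```text
t 0.95 tcp [323.  241.8 250. ] station [-159.1  -21.9  250. ] F [24.2 30.  28.8]
xyz [ 1.35 -1.46  2.08] a [0.03 0.02 0.02]
xyz [ 1.36 -1.47  4.8 ] a [0.03 0.02 0.02]
```

View pics/p1.png

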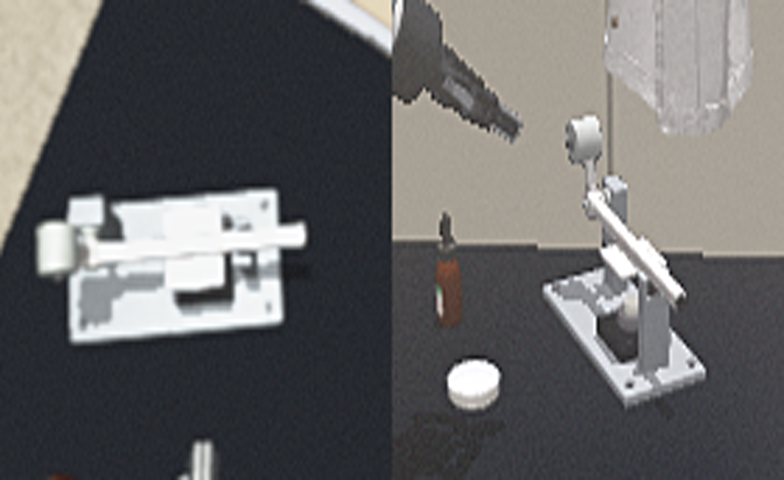

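The move was refused, probably because every field has to be given. The picture shows the shut fingers at (200,450) in the top half and at (515,130) in the side half. The station and the bystanders haven't moved.

Request:
drive_tool --plan '[{"x": 0.7, "y": -1.1, "z": 0.9, "ax": 0, "ay": 0, "az": 0, "hand": 0}, {"x": 0.7, "y": -1.1, "z": 0.9, "ax": 0, "ay": 0, "az": 0, "hand": 0}, {"x": 1.45, "y": -1.1, "z": 1.9, "ax": 0, "ay": 0, "az": 0, "hand": 0}, {"x": 1.45, "y": -1.1, "z": 1.9, "ax": 0, "ay": 0, "az": 0, "hand": 0}, {"x": 1.45, "y": -1.1, "z": 1.9, "ax": 0, "ay": 0, "az": 0, "hand": 0}, {"x": 1.45, "y": -1.1, "z": 1.9, "ax": 0, "ay": 0, "az": 0, "hand": 0}, {"x": 1.45, "y": -1.1, "z": 1.9, "ax": 0, "ay": 0, "az": 0, "hand": 0}]'

```text
clock: 1.75
eef_pos: [288.2, 195.9, 197.6]
tcp_rot: [-3.115, 0.94, -3.1]
contact_force: [0.1, 0.4, -0.7]
opening: -0.005
grasp_force: 0.0
```

Run:
```python
from h import *
rows([W(-112,-95,135),W(-1,-95,57)],tilt(55))
print(monitor.sense()["qvel"].round(3))
```

```text
t 1.75 tcp [288.2 195.9 197.6] station [-195.8  -66.3  197.6] F [ 0.1  0.4 -0.7]
xyz [ 0.02 -0.52  2.11] a [-0.26 -0.19 -0.01]
xyz [-0.03 -0.44  4.82] a [-0.26 -0.19 -0.01]
[ 0.045  0.038  0.012 -0.001  0.011  0.074]
```

Run:
```python
from h import *
print(monitor.sense()["qpos"].round(3))
```

```text
[ 1.504  0.016  2.628 -1.295  0.991  0.947]
```

Request:
drive_tool --plan '[{"x": 0, "y": -0.5, "z": 1.0, "ax": 0, "ay": 0, "az": 0, "hand": 0}, {"x": 0, "y": -0.5, "z": 1.0, "ax": 0, "ay": 0, "az": 0, "hand": 0}, {"x": 0, "y": -0.5, "z": 1.0, "ax": 0, "ay": 0, "az": 0, "hand": 0}, {"x": 0, "y": -0.5, "z": 1.0, "ax": 0, "ay": 0, "az": 0, "hand": 0}]'

```text
clock: 2.15
eef_pos: [295.5, 174.8, 197.1]
tcp_rot: [-3.096, 0.921, -3.105]
contact_force: [-0.0, -0.5, 0.3]
opening: -0.003
grasp_force: 0.0
```

Run:
```python
from h import *
rows([W(-112,-95,135),W(-1,-95,57)],tilt(55))
print(monitor.sense()["qpos"].round(3),monitor.sense()["qvel"].round(3))
```

```text
t 2.15 tcp [295.5 174.8 197.1] station [-189.4  -87.6  197.1] F [-0.  -0.5  0.3]
xyz [ 0.05 -0.05  1.99] a [-0.48 -0.37 -0.02]
xyz [-0.05  0.09  4.7 ] a [-0.48 -0.37 -0.02]
[ 1.438 -0.024  2.644 -1.295  0.966  0.89 ] [ 0.008  0.005 -0.002 -0.001 -0.001 -0.002]
```

```bash
cat >> h.py <<'E'
def tilty(deg,psi): return Ro.from_euler("z",psi).as_matrix()@tilt(deg)
def lineup(R,y,below,depth):  # TCP for finger axis 'below' under edge E, tip 'depth' past it
    return W(-7,y,93)+R[:,0]*below+R[:,2]*depth
E
python3 - <<'E'
from h import *
R=tilty(45,0.17)
rows([lineup(R,-93,26,-60),lineup(R,-93,26,27)],R)
E
```

```text
t 2.15 tcp [295.5 174.8 197.1] station [-189.4  -87.6  197.1] F [-0.  -0.5  0.3]
xyz [-0.21 -0.16  2.93] a [-1.7   1.27 -1.14]
xyz [0.04 0.13 4.63] a [-1.7   1.27 -1.14]
```

Request:
drive_tool --plan '[{"x": -0.2, "y": -0.16, "z": 2.9, "ax": -1.7, "ay": 1.27, "az": -1.14, "hand": 0}, {"x": -0.2, "y": -0.16, "z": 2.9, "ax": -1.7, "ay": 1.27, "az": -1.14, "hand": 0}, {"x": -0.2, "y": -0.16, "z": 2.9, "ax": -1.7, "ay": 1.27, "az": -1.14, "hand": 0}, {"x": -0.2, "y": -0.16, "z": 2.9, "ax": -1.7, "ay": 1.27, "az": -1.14, "hand": 0}, {"x": -0.2, "y": -0.16, "z": 2.9, "ax": -1.7, "ay": 1.27, "az": -1.14, "hand": 0}, {"x": -0.2, "y": -0.16, "z": 2.9, "ax": -1.7, "ay": 1.27, "az": -1.14, "hand": 0}]'

```text
clock: 2.75
eef_pos: [386.8, 156.6, 202.4]
tcp_rot: [3.14, 0.735, -2.928]
contact_force: [0.7, 0.9, -0.5]
opening: 0.0
grasp_force: 0.0
```

Run:
```python
from h import *
R=tilty(45,0.17)
rows([lineup(R,-93,26,-60),lineup(R,-93,26,27)],R)
print(monitor.sense()["qpos"].round(3),monitor.sense()["qvel"].round(3))
```

```text
t 2.75 tcp [386.8 156.6 202.4] station [ -99.  -109.8  202.4] F [ 0.7  0.9 -0.5]
xyz [0.66 0.02 1.7 ] a [ 0.02 -0.48  0.  ]
xyz [0.57 0.01 3.44] a [ 0.02 -0.48  0.  ]
[ 0.576 -0.192  2.562 -1.295  0.248 -0.01 ] [-0.738  0.278 -0.233  0.003 -0.51  -0.509]
```

```bash
cat > kin.py <<'E'
from h import *
from scipy.optimize import least_squares
s=monitor.sense()
D=[((.3536,1.634),(155,605,230.6),(-3.1402,0,2.8908)),((.016,2.628),(288.2,195.9,197.6),(-3.115,.94,-3.1)),((-.024,2.644),(295.5,174.8,197.1),(-3.096,.921,-3.105)),(tuple(s["qpos"][1:3]),tuple(s["eef_pos"]),tuple(s["tcp_rot"]))]
def f(v):
    h,l1,l2,lw,a=v;o=[]
    for (q2,q3),p,e in D:
        w=np.array(p)-lw*Ro.from_euler("xyz",e).as_matrix()[:,2]
        o+=[a+l1*np.sin(q2)+l2*np.sin(q2+q3)-np.hypot(*w[:2]),h+l1*np.cos(q2)+l2*np.cos(q2+q3)-w[2]]
    return o
k=least_squares(f,[300,450,450,250,0])
h,l1,l2,lw,a=k.x
def check(p,R):
    w=p-lw*R[:,2];r=np.hypot(*w[:2])-a;z=w[2]-h;d=np.hypot(r,z)
    q3=np.arccos(np.clip((d*d-l1*l1-l2*l2)/(2*l1*l2),-1,1));q2=np.arctan2(r,z)-np.arctan2(l2*np.sin(q3),l1+l2*np.cos(q3))
    q1=np.arctan2(w[1],w[0]);fd=np.array([np.sin(q2+q3)*np.cos(q1),np.sin(q2+q3)*np.sin(q1),np.cos(q2+q3)])
    # wrist: J4 roll from the direction of tool z in forearm frame
    u=np.array([np.cos(q2+q3)*np.cos(q1),np.cos(q2+q3)*np.sin(q1),-np.sin(q2+q3)]);v=np.array([-np.sin(q1),np.cos(q1),0])
    return np.round([q1,q2,q3,np.arctan2(R[:,2]@v,R[:,2]@u),np.arccos(R[:,2]@fd)],2)
E
python3 - <<'E'
from kin import *
print(k.x.round(1),np.round(k.fun,1),s["qpos"].round(2));print(check(s["eef_pos"],Ro.from_euler("xyz",s["tcp_rot"]).as_matrix()))
for t in(25,30,35,40,45):
  for psi in(.17,.35,.5):
    R=tilty(t,psi);print(t,psi,*[check(lineup(R,-93,26,d),R) for d in(-60,27)],check(W(-10,0,220),R))
E
```

```text
[200.1 652.6 488.6 384.8 -47.7] [-0.1 -0.8  1.4 -1.2 -1.4 -0.7  0.1  2.7] [ 0.58 -0.19  2.56 -1.3   0.25 -0.01]
[ 0.64 -0.19  2.57 -1.33  0.29]
25 0.17 [ 0.45  0.04  2.38 -0.34  0.31] [ 0.43  0.23  2.41 -0.89  0.12] [ 0.65  0.06  2.13 -0.33  0.58]
25 0.35 [0.33 0.04 2.38 0.1  0.29] [0.34 0.23 2.41 0.37 0.07] [ 0.57  0.05  2.14 -0.15  0.53]
25 0.5 [0.23 0.05 2.37 0.42 0.33] [0.26 0.24 2.4  0.98 0.14] [0.51 0.05 2.14 0.03 0.52]
30 0.17 [ 0.48  0.03  2.46 -0.74  0.2 ] [ 0.45  0.24  2.47 -2.18  0.14] [ 0.68  0.04  2.19 -0.5   0.49]
30 0.35 [0.32 0.02 2.46 0.27 0.14] [0.33 0.24 2.48 2.82 0.1 ] [ 0.59  0.02  2.21 -0.25  0.41]
30 0.5 [0.19 0.03 2.45 0.84 0.24] [0.24 0.24 2.47 2.   0.17] [0.51 0.02 2.21 0.05 0.39]
35 0.17 [ 0.52  0.03  2.53 -1.65  0.17] [ 0.47  0.26  2.53 -2.61  0.29] [ 0.72  0.02  2.25 -0.75  0.42]
35 0.35 [0.31 0.02 2.54 2.2  0.06] [0.32 0.26 2.54 2.99 0.27] [ 0.61  0.    2.28 -0.44  0.29]
35 0.5 [0.14 0.04 2.53 1.56 0.23] [0.21 0.26 2.53 2.45 0.3 ] [ 0.51 -0.    2.28  0.09  0.25]
40 0.17 [ 0.56  0.06  2.61 -2.28  0.29] [ 0.49  0.3   2.59 -2.74  0.46] [ 0.76  0.02  2.32 -1.09  0.39]
40 0.35 [0.3  0.05 2.62 2.87 0.23] [0.32 0.3  2.6  3.03 0.46] [ 0.63 -0.01  2.34 -0.89  0.19]
40 0.5 [0.09 0.06 2.6  2.09 0.33] [0.18 0.3  2.59 2.61 0.47] [ 0.5  -0.01  2.35  0.24  0.11]
45 0.17 [ 0.61  0.11  2.69 -2.51  0.48] [ 0.51  0.36  2.65 -2.79  0.66] [ 0.8   0.02  2.38 -1.46  0.41]
45 0.35 [0.28 0.1  2.71 2.96 0.45] [0.31 0.35 2.66 3.05 0.66] [ 0.65 -0.01  2.41 -1.73  0.18]
45 0.5 [0.03 0.11 2.68 2.34 0.51] [0.15 0.36 2.64 2.68 0.66] [ 0.5  -0.02  2.42  2.52  0.05]
```

Run:
```python
from kin import *
R=tilty(22,.35)
A,B,C=lineup(R,-97,26,-60),lineup(R,-97,26,28),lineup(R,-97,13,28)
for p in(A,B,C,C+W(0,5,80)-O,C+W(0,80,165)-O): print((Rs.T@(p-O)).round(),check(p,R))
rows([A,B],R)
```

```text
[ -51. -113.  139.] [0.32 0.05 2.34 0.07 0.37]
[ -20. -102.   57.] [0.33 0.23 2.38 0.16 0.15]
[ -8. -98.  62.] [0.33 0.24 2.35 0.14 0.17]
[ -8. -93. 142.] [0.34 0.11 2.26 0.05 0.39]
[ -8. -18. 227.] [ 0.53  0.05  2.1  -0.09  0.61]
t 2.75 tcp [386.8 156.6 202.4] station [ -99.  -109.8  202.4] F [ 0.7  0.9 -0.5]
xyz [ 0.16 -0.23  1.57] a [-0.9   3.35 -1.45]
xyz [ 0.77 -0.12  3.22] a [-0.9   3.35 -1.45]
```

Request:
drive_tool --plan '[{"x": -0.2, "y": -0.2, "z": -0.4, "ax": -0.9, "ay": 3.8, "az": -1.4, "hand": 0}, {"x": -0.2, "y": -0.2, "z": -0.4, "ax": -0.9, "ay": 3.8, "az": -1.4, "hand": 0}, {"x": -0.2, "y": -0.2, "z": -0.4, "ax": -0.9, "ay": 3.8, "az": -1.4, "hand": 0}, {"x": -0.2, "y": -0.2, "z": -0.4, "ax": -0.9, "ay": 3.8, "az": -1.4, "hand": 0}, {"x": -0.2, "y": -0.2, "z": -0.4, "ax": -0.9, "ay": 3.8, "az": -1.4, "hand": 0}, {"x": -0.2, "y": -0.2, "z": -0.4, "ax": -0.9, "ay": 3.8, "az": -1.4, "hand": 0}, {"x": -0.2, "y": -0.2, "z": -0.4, "ax": -0.9, "ay": 3.8, "az": -1.4, "hand": 0}, {"x": -0.2, "y": -0.2, "z": -0.4, "ax": -0.9, "ay": 3.8, "az": -1.4, "hand": 0}]'

```text
clock: 3.55
eef_pos: [382.4, 147.2, 223.6]
tcp_rot: [3.132, 0.333, -2.754]
contact_force: [0.1, 0.3, 0.0]
opening: 0.001
grasp_force: 0.0
```

Run:
```python
from h import *
R=tilty(22,.35)
rows([lineup(R,-97,26,-60),lineup(R,-97,26,28),lineup(R,-97,13,28)],R)
s=monitor.sense();print(s["qpos"].round(2),s["qvel"].round(2))
```

```text
t 3.55 tcp [382.4 147.2 223.6] station [-103.8 -119.   223.6] F [0.1 0.3 0. ]
xyz [-0.43 -0.27  1.94] a [ 0.08 -0.48 -0.05]
xyz [-0.52 -0.28  3.7 ] a [ 0.08 -0.48 -0.05]
xyz [-0.78 -0.28  3.68] a [ 0.08 -0.48 -0.05]
[ 0.34 -0.17  2.28  0.04  0.69 -1.64] [-0.22  0.12 -0.19  0.55  0.35 -0.79]
```

Request:
drive_tool --plan '[{"x": -0.4, "y": -0.27, "z": 1.0, "ax": 0.08, "ay": -0.48, "az": 0, "hand": 0}, {"x": -0.4, "y": -0.27, "z": 1.9, "ax": 0.08, "ay": -0.48, "az": 0, "hand": 0}, {"x": -0.4, "y": -0.27, "z": 1.9, "ax": 0.08, "ay": -0.48, "az": 0, "hand": 0}, {"x": -0.4, "y": -0.27, "z": 1.9, "ax": 0.08, "ay": -0.48, "az": 0, "hand": 0}, {"x": -0.4, "y": -0.27, "z": 1.9, "ax": 0.08, "ay": -0.48, "az": 0, "hand": 0}]'

```text
clock: 4.05
eef_pos: [432.9, 153.6, 140.9]
tcp_rot: [-3.141, 0.387, -2.755]
contact_force: [0.8, 1.2, 0.0]
opening: 0.0
grasp_force: 0.0
```

Run:
```python
from h import *
R=tilty(22,.35)
rows([lineup(R,-97,26,-60),lineup(R,-97,26,28),lineup(R,-97,13,28)],R)
s=monitor.sense();print(s["qpos"].round(2),s["qvel"].round(2))
a=imaging.grab_frame("top")[120:240,210:350,::-1];b=imaging.grab_frame("side")[120:240,230:370,::-1]
cv2.imwrite("pics/p2.png",cv2.resize(np.hstack([a,b]),None,fx=2.8,fy=4,interpolation=2))
```

```text
t 4.05 tcp [432.9 153.6 140.9] station [ -53.1 -114.8  140.9] F [0.8 1.2 0. ]
xyz [-0.04  0.02  0.06] a [-0.03  0.03 -0.06]
xyz [-0.03  0.02  1.82] a [-0.03  0.03 -0.06]
xyz [-0.29  0.03  1.82] a [-0.03  0.03 -0.06]
[ 0.32  0.07  2.33  0.07  0.36 -1.7 ] [ 0.   -0.04 -0.    0.   -0.01 -0.  ]
```

View pics/p2.png

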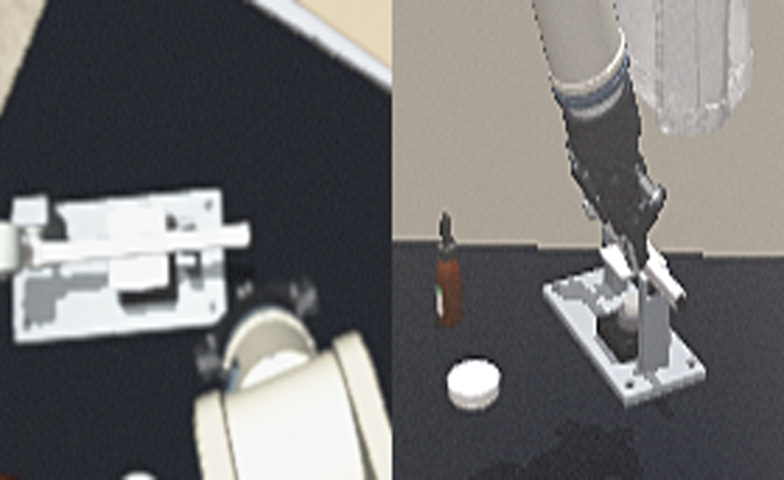

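The picture shows the gripper at (270,330) in the top half, on the robot's side of the bar end. In the side half the fingertips are at (640,265), just in front of the bar and clear of the rest post. Next I'll insert them under the bar.

Request:
drive_tool --plan '[{"x": 0, "y": 0, "z": 0.6, "ax": 0, "ay": 0, "az": 0, "hand": 0}, {"x": 0, "y": 0, "z": 1.2, "ax": 0, "ay": 0, "az": 0, "hand": 0}, {"x": 0, "y": 0, "z": 1.8, "ax": 0, "ay": 0, "az": 0, "hand": 0}, {"x": 0, "y": 0, "z": 1.8, "ax": 0, "ay": 0, "az": 0, "hand": 0}, {"x": -0.26, "y": 0, "z": 1.8, "ax": 0, "ay": 0, "az": 0, "hand": 0}, {"x": -0.26, "y": 0, "z": 1.8, "ax": 0, "ay": 0, "az": 0, "hand": 0}, {"x": -0.26, "y": 0, "z": 1.8, "ax": 0, "ay": 0, "az": 0, "hand": 0}]'

```text
clock: 4.85
eef_pos: [475.4, 170.5, 62.9]
tcp_rot: [-3.14, 0.388, -2.755]
contact_force: [-0.7, -1.2, -0.0]
opening: 0.001
grasp_force: 0.0
```

Run:
```python
from h import *
R=tilty(22,.35)
C=lineup(R,-97,13,28)
D=lambda th,r: C+W(0,-(r*np.cos(th)-212),r*np.sin(th))-O
rows([C,C+[0,0,30],C+[0,0,60],D(.4,207),D(.55,205),D(.7,203),D(.85,201),D(1.0,200),D(1.1,200)],R)
print(monitor.sense()["qpos"].round(2))
```

```text
t 4.85 tcp [475.4 170.5  62.9] station [ -9.9 -99.6  62.9] F [-0.7 -1.2 -0. ]
xyz [-0.03  0.03  0.03] a [-0.03  0.04 -0.06]
xyz [-0.26  0.03 -0.53] a [-0.03  0.04 -0.06]
xyz [-0.49  0.03 -1.08] a [-0.03  0.04 -0.06]
xyz [-0.77  0.43 -1.41] a [-0.03  0.04 -0.06]
xyz [-1.07  0.73 -1.86] a [-0.03  0.04 -0.06]
xyz [-1.37  1.1  -2.25] a [-0.03  0.04 -0.06]
xyz [-1.67  1.52 -2.57] a [-0.03  0.04 -0.06]
xyz [-1.95  1.98 -2.83] a [-0.03  0.04 -0.06]
xyz [-2.14  2.31 -2.97] a [-0.03  0.04 -0.06]
[ 0.33  0.31  2.3   0.14  0.15 -1.77]
```

Now lift slowly for the first part and check the force.

Request:
drive_tool --plan '[{"x": -0.13, "y": 0.03, "z": -0.25, "ax": 0, "ay": 0, "az": 0, "hand": 0}, {"x": -0.26, "y": 0.03, "z": -0.53, "ax": 0, "ay": 0, "az": 0, "hand": 0}, {"x": -0.38, "y": 0.03, "z": -0.8, "ax": 0, "ay": 0, "az": 0, "hand": 0}, {"x": -0.49, "y": 0.03, "z": -1.08, "ax": 0, "ay": 0, "az": 0, "hand": 0}, {"x": -0.63, "y": 0.22, "z": -1.25, "ax": 0, "ay": 0, "az": 0, "hand": 0}, {"x": -0.77, "y": 0.43, "z": -1.41, "ax": 0, "ay": 0, "az": 0, "hand": 0}, {"x": -0.77, "y": 0.43, "z": -1.41, "ax": 0, "ay": 0, "az": 0, "hand": 0}]'

```text
clock: 5.55
eef_pos: [473.7, 193.7, 141.8]
tcp_rot: [-3.141, 0.384, -2.755]
contact_force: [-3.5, -2.1, -1.1]
opening: 0.001
grasp_force: 1.8
```

Run:
```python
from h import *
R=tilty(22,.35)
C=lineup(R,-97,13,28)
D=lambda th,r: C+W(0,-(r*np.cos(th)-212),r*np.sin(th))-O
rows([D(.4,207),D(.55,205),D(.7,203),D(.85,201),D(1.0,200),D(1.1,200)],R)
b=imaging.grab_frame("side")[100:240,230:370,::-1]
cv2.imwrite("pics/p3.png",cv2.resize(b,None,fx=4,fy=4,interpolation=2))
```

```text
t 5.55 tcp [473.7 193.7 141.8] station [-10.6 -76.4 141.8] F [-3.5 -2.1 -1.1]
xyz [-0.05 -0.01 -0.  ] a [-0.03 -0.   -0.06]
xyz [-0.34  0.29 -0.45] a [-0.03 -0.   -0.06]
xyz [-0.64  0.65 -0.84] a [-0.03 -0.   -0.06]
xyz [-0.94  1.08 -1.16] a [-0.03 -0.   -0.06]
xyz [-1.22  1.54 -1.42] a [-0.03 -0.   -0.06]
xyz [-1.4   1.87 -1.56] a [-0.03 -0.   -0.06]
```

View pics/p3.png

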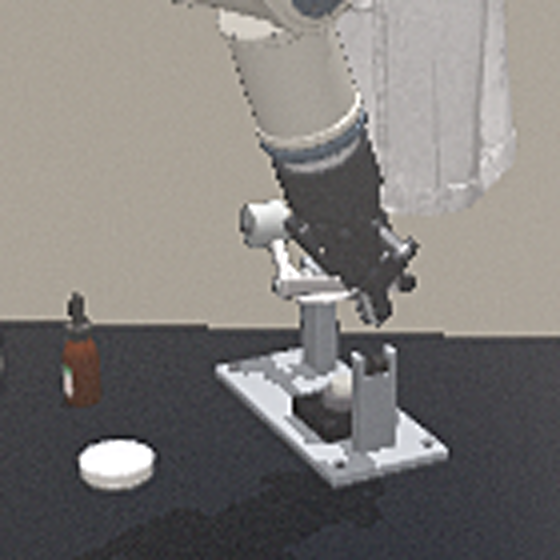

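The bar is riding on the fingers: the fingertip is at (375,315), the fork is empty at (373,360), and the weight has swung left to (265,222). I'll carry on along the arc.

Request:
drive_tool --plan '[{"x": -0.2, "y": 0.13, "z": -0.23, "ax": 0, "ay": 0, "az": 0, "hand": 0}, {"x": -0.36, "y": 0.29, "z": -0.45, "ax": 0, "ay": 0, "az": 0, "hand": 0}, {"x": -0.52, "y": 0.46, "z": -0.65, "ax": 0, "ay": 0, "az": 0, "hand": 0}, {"x": -0.68, "y": 0.65, "z": -0.84, "ax": 0, "ay": 0, "az": 0, "hand": 0}, {"x": -0.82, "y": 0.85, "z": -1.0, "ax": 0, "ay": 0, "az": 0, "hand": 0}, {"x": -0.97, "y": 1.08, "z": -1.16, "ax": 0, "ay": 0, "az": 0, "hand": 0}, {"x": -1.25, "y": 1.54, "z": -1.42, "ax": 0, "ay": 0, "az": 0, "hand": 0}, {"x": -1.43, "y": 1.87, "z": -1.56, "ax": 0, "ay": 0, "az": 0, "hand": 0}]'

```text
clock: 6.4
eef_pos: [473.9, 294.8, 241.3]
tcp_rot: [-3.141, 0.386, -2.756]
contact_force: [0.1, 0.7, -1.1]
opening: 0.0
grasp_force: 0.0
```

Request:
drive_tool --plan '[{"x": 0, "y": 0, "z": 0, "ax": 0, "ay": 0, "az": 0, "hand": 0}, {"x": 0, "y": 0, "z": 0, "ax": 0, "ay": 0, "az": 0, "hand": 0}, {"x": 0, "y": 0, "z": 0, "ax": 0, "ay": 0, "az": 0, "hand": 0}, {"x": 0, "y": 0, "z": 0, "ax": 0, "ay": 0, "az": 0, "hand": 0}, {"x": 0, "y": 0, "z": 0, "ax": 0, "ay": 0, "az": 0, "hand": 0}]'

```text
clock: 6.9
eef_pos: [474.4, 293.6, 239.1]
tcp_rot: [-3.14, 0.384, -2.756]
contact_force: [-0.3, -0.6, -1.0]
opening: -0.002
grasp_force: 0.0
```

Run:
```python
from h import *
rows([W(0,6,110)],tilty(0,.17))
b=imaging.grab_frame("side")[100:240,230:370,::-1]
cv2.imwrite("pics/p4.png",cv2.resize(b,None,fx=4,fy=4,interpolation=2))
```

```text
t 6.9 tcp [474.4 293.6 239.1] station [ -5.6  23.4 239.1] F [-0.3 -0.6 -1. ]
xyz [ 0.98 -0.36  2.39] a [0.3  3.66 1.62]
```

View pics/p4.png

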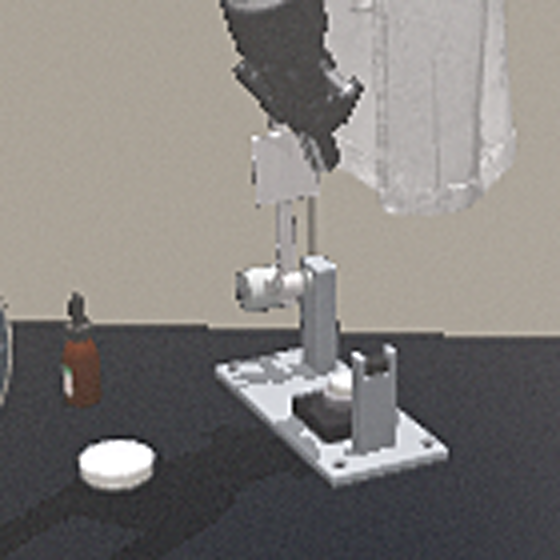

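The bar stands upright. The weight is at (265,288), level with the hinge, and the white button at (343,385) is clear from above. Next I'll turn the tool vertical over the button, with the closing axis along station x so the knuckles stay away from the rest post.

Run:
```python
from h import *
rows([W(0,5,190)],tilty(0,-np.pi/2))
```

```text
t 6.95 tcp [474.5 293.8 239.2] station [ -5.5  23.6 239.2] F [-0.4  0.1 -0.1]
xyz [ 0.39 -0.39  0.9 ] a [ 3.49  2.48 18.01]
```

Request:
drive_tool --plan '[{"x": 0.39, "y": -0.39, "z": 0.9, "ax": 1.7, "ay": 1.2, "az": 9.0, "hand": 0}, {"x": 0.39, "y": -0.39, "z": 0.9, "ax": 1.7, "ay": 1.2, "az": 9.0, "hand": 0}, {"x": 0.39, "y": -0.39, "z": 0.9, "ax": 1.7, "ay": 1.2, "az": 9.0, "hand": 0}, {"x": 0.39, "y": -0.39, "z": 0.9, "ax": 1.7, "ay": 1.2, "az": 9.0, "hand": 0}, {"x": 0.39, "y": -0.39, "z": 0.9, "ax": 1.7, "ay": 1.2, "az": 9.0, "hand": 0}, {"x": 0.39, "y": -0.39, "z": 0.9, "ax": 1.7, "ay": 1.2, "az": 9.0, "hand": 0}, {"x": 0.39, "y": -0.39, "z": 0.9, "ax": 1.7, "ay": 1.2, "az": 9.0, "hand": 0}, {"x": 0.39, "y": -0.39, "z": 0.9, "ax": 1.7, "ay": 1.2, "az": 9.0, "hand": 0}]'

```text
clock: 7.75
eef_pos: [481.2, 275.9, 190.4]
tcp_rot: [3.034, 0.193, 2.551]
contact_force: [0.1, -0.8, -0.6]
opening: 0.001
grasp_force: 0.0
```

Run:
```python
from h import *
rows([W(0,5,190)],tilty(0,-np.pi/2))
```

```text
t 7.75 tcp [481.2 275.9 190.4] station [  0.5   5.4 190.4] F [ 0.1 -0.8 -0.6]
xyz [ 0.   -0.01  0.01] a [1.81 1.22 9.01]
```

Request:
drive_tool --plan '[{"x": 0, "y": 0, "z": 0, "ax": 1.81, "ay": 1.22, "az": 9.0, "hand": 0}, {"x": 0, "y": 0, "z": 0, "ax": 1.81, "ay": 1.22, "az": 9.0, "hand": 0}, {"x": 0, "y": 0, "z": 0, "ax": 1.81, "ay": 1.22, "az": 9.0, "hand": 0}, {"x": 0, "y": 0, "z": 0, "ax": 1.81, "ay": 1.22, "az": 9.0, "hand": 0}, {"x": 0, "y": 0, "z": 0, "ax": 1.81, "ay": 1.22, "az": 9.0, "hand": 0}, {"x": 0, "y": 0, "z": 0, "ax": 1.81, "ay": 1.22, "az": 9.0, "hand": 0}, {"x": 0, "y": 0, "z": 0, "ax": 1.81, "ay": 1.22, "az": 9.0, "hand": 0}, {"x": 0, "y": 0, "z": 0, "ax": 1.81, "ay": 1.22, "az": 9.0, "hand": 0}]'

```text
clock: 8.55
eef_pos: [481.1, 275.3, 190.3]
tcp_rot: [3.141, 0.001, 1.616]
contact_force: [0.4, 0.1, 0.1]
opening: 0.002
grasp_force: 0.0
```

Run:
```python
from h import *
rows([W(0,5,60)],tilty(0,-np.pi/2))
a=imaging.grab_frame("side");c=imaging.grab_frame("top")
cv2.imwrite("pics/p5.png",cv2.resize(np.hstack([c[120:240,190:330,::-1],a[120:240,240:380,::-1]]),None,fx=2.8,fy=4,interpolation=2))
print(proj("side",W(0,5,48)),proj("side",W(0,5,190)))
```

```text
t 8.55 tcp [481.1 275.3 190.3] station [  0.3   4.8 190.3] F [0.4 0.1 0.1]
xyz [ 0.01 -0.01  2.61] a [0.   0.01 0.02]
[315.20027332 195.7636354 ] [314.99442797 157.12132274]
```

View pics/p5.png

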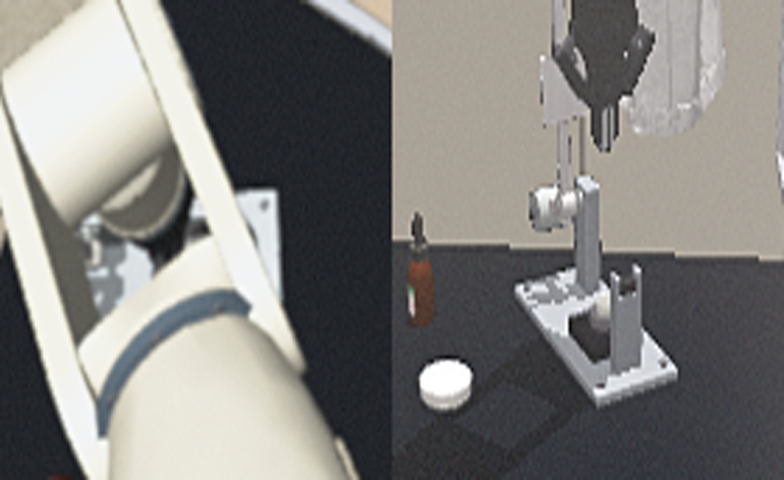

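In the side half the bar is upright, and the button at (600,300) maps to full-frame (314,195), against a prediction of (315,196). The fingers are directly above it at (604,145). Now I'll go down and press.

Request:
drive_tool --plan '[{"x": 0, "y": 0, "z": 0.8, "ax": 0, "ay": 0, "az": 0, "hand": 0}, {"x": 0, "y": 0, "z": 1.6, "ax": 0, "ay": 0, "az": 0, "hand": 0}, {"x": 0, "y": 0, "z": 2.2, "ax": 0, "ay": 0, "az": 0, "hand": 0}, {"x": 0, "y": 0, "z": 2.6, "ax": 0, "ay": 0, "az": 0, "hand": 0}, {"x": 0, "y": 0, "z": 2.75, "ax": 0, "ay": 0, "az": 0, "hand": 0}, {"x": 0, "y": 0, "z": 2.75, "ax": 0, "ay": 0, "az": 0, "hand": 0}, {"x": 0, "y": 0, "z": 2.75, "ax": 0, "ay": 0, "az": 0, "hand": 0}]'

```text
clock: 9.35
eef_pos: [481.4, 276.2, 54.0]
tcp_rot: [3.14, 0.0, 1.617]
contact_force: [0.2, 0.5, -0.1]
opening: 0.003
grasp_force: 0.0
```

Request:
drive_tool --plan '[{"x": 0, "y": 0, "z": 0.1, "ax": 0, "ay": 0, "az": 0, "hand": 0}, {"x": 0, "y": 0, "z": 0.16, "ax": 0, "ay": 0, "az": 0, "hand": 0}, {"x": 0, "y": 0, "z": 0.2, "ax": 0, "ay": 0, "az": 0, "hand": 0}, {"x": 0, "y": 0, "z": 0.22, "ax": 0, "ay": 0, "az": 0, "hand": 0}, {"x": 0, "y": 0, "z": 0.22, "ax": 0, "ay": 0, "az": 0, "hand": 0}, {"x": 0, "y": 0, "z": 0.22, "ax": 0, "ay": 0, "az": 0, "hand": 0}]'

```text
clock: 9.95
eef_pos: [482.3, 276.6, 45.5]
tcp_rot: [3.138, -0.001, 1.616]
contact_force: [-8.3, -3.7, 37.1]
opening: 0.003
grasp_force: 18.3
```

Request:
drive_tool --plan '[{"x": 0, "y": 0, "z": -0.06, "ax": 0, "ay": 0, "az": 0, "hand": 0}, {"x": 0, "y": 0, "z": -0.06, "ax": 0, "ay": 0, "az": 0, "hand": 0}]'

```text
clock: 10.15
eef_pos: [482.1, 276.5, 46.6]
tcp_rot: [3.138, -0.001, 1.616]
contact_force: [1.0, 0.9, 4.7]
opening: 0.0
grasp_force: 2.2
```

Request:
drive_tool --plan '[{"x": 0, "y": 0, "z": -0.04, "ax": 0, "ay": 0, "az": 0, "hand": 0}, {"x": 0, "y": 0, "z": -0.04, "ax": 0, "ay": 0, "az": 0, "hand": 0}]'

```text
clock: 10.35
eef_pos: [481.9, 276.4, 47.8]
tcp_rot: [3.139, -0.001, 1.616]
contact_force: [3.9, 1.6, 3.9]
opening: -0.003
grasp_force: 1.9
```

Request:
drive_tool --plan '[{"x": 0, "y": 0, "z": -0.04, "ax": 0, "ay": 0, "az": 0, "hand": 0}, {"x": 0, "y": 0, "z": -0.04, "ax": 0, "ay": 0, "az": 0, "hand": 0}]'

```text
clock: 10.55
eef_pos: [481.0, 275.8, 49.2]
tcp_rot: [3.141, 0.001, 1.616]
contact_force: [1.9, 1.2, 2.8]
opening: 0.003
grasp_force: 1.5
```

Request:
drive_tool --plan '[{"x": 0, "y": 0, "z": -0.06, "ax": 0, "ay": 0, "az": 0, "hand": 0}, {"x": 0, "y": 0, "z": -0.06, "ax": 0, "ay": 0, "az": 0, "hand": 0}]'

```text
clock: 10.75
eef_pos: [480.3, 275.4, 51.9]
tcp_rot: [-3.141, 0.001, 1.616]
contact_force: [1.2, 0.8, 2.0]
opening: 0.002
grasp_force: 0.7
```

The force falls steadily, 4.7 → 3.9 → 2.8 → 2.0 N, as the button comes back out, after a hard bottom at 37 N. That means it was fully pressed. Now I'll retreat.

Request:
drive_tool --plan '[{"x": 0, "y": 0, "z": -0.4, "ax": 0, "ay": 0, "az": 0, "hand": 0}, {"x": 0, "y": 0, "z": -1.0, "ax": 0, "ay": 0, "az": 0, "hand": 0}, {"x": 0, "y": 0, "z": -1.7, "ax": 0, "ay": 0, "az": 0, "hand": 0}, {"x": 0, "y": 0, "z": -2.4, "ax": 0, "ay": 0, "az": 0, "hand": 0}, {"x": 0, "y": 0, "z": -2.4, "ax": 0, "ay": 0, "az": 0, "hand": 0}, {"x": 0, "y": 0, "z": -2.4, "ax": 0, "ay": 0, "az": 0, "hand": 0}, {"x": 0, "y": 0, "z": -2.4, "ax": 0, "ay": 0, "az": 0, "hand": 0}, {"x": 0, "y": 0, "z": -2.4, "ax": 0, "ay": 0, "az": 0, "hand": 0}]'

```text
clock: 11.55
eef_pos: [479.8, 275.2, 170.5]
tcp_rot: [-3.139, 0.002, 1.616]
contact_force: [0.0, -0.4, -0.3]
opening: -0.002
grasp_force: 0.0
```

Run:
```python
from h import *
a=imaging.grab_frame("side")[120:240,240:380,::-1]
cv2.imwrite("pics/p6.png",cv2.resize(a,None,fx=4,fy=4,interpolation=2))
s=monitor.sense();print(s["clock"],s["eef_pos"],s["contact_force"])
old=cv2.resize(cv2.imread("pics/p5.png")[:,392:],(140,120),interpolation=cv2.INTER_AREA)
print("side diff below tool:",np.abs(old.astype(int)-a)[45:].mean())
```

```text
11.6 [479.97598871 275.33860396 170.63278791] [0.00063418 0.27677332 0.34298001]
side diff below tool: 3.3454285714285716
```

The region below the tool looks the same as before the press: the bar is still raised and the dish and dropper are in place. The tool is free, so I'm handing in.

```bash
python3 -c "
from rig import r
print(r.sign_off())"
```

```text
the job is handed in; nothing more can be done
None
```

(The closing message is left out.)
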